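# Stand the missing rib in the bending form

## Robot

A 7-joint arm with a two-finger parallel gripper is mounted at the origin on the work surface. World frame = base frame: x ahead of the robot, y to its left, z up, the work surface at z = 0. Lengths are in m, angles in rad, forces in N, time in s.
With the tool pointing down it reaches from about 0.425 to 0.875 m from the base axis. Payload 4.7 kg.
Tool frame: the origin (TCP) lies on the centre line of the jaws, within the pads' length; the fingertips stand 11 mm ahead of it and the grasp point (between the pads) lies 8 mm behind it; z points along the fingers, y is the line along which they close (so a half turn about z gives the same grasp; the last joint's range is limited). The gripper opens to 85 mm and grips with 20 to 120 N. Pads are 22 mm wide; open, the fingers measure 114 mm over their backs; the gripper's body (76 mm by 85 mm) begins 54 mm behind the grasp point. The pads swing forward as they close: fully open they stand 13 mm farther back than shut.
Start: joints at [1.225, 0.321, -0.07, 1.45, 0.023, 1.371, -0.057], TCP at [0.229, -0.608, 0.242] pointing down, gripper open.
Joint ranges: [-2.86, 2.86], [-0.3, 2.09], [-1.38, 1.24], [0.06, 2.45], [-1.56, 4.7], [0.09, 2.05], [-2.69, 2.69]. Speed limits (rad/s): [2.57, 2.57, 3.14, 3.14, 3.14, 3.14, 3.14].

## Interface

Orientations are given as a unit quaternion [w, x, y, z].
In Python, from bench import manip gives the robot as it stands.
- The arm moves only by the tool move_arm, never from a script. Its argument "motion" is a list of rows, each an object with "slide": the shift along the tool's x, y, z as a fraction of full scale, a list of three; "turn": the turn about the tool's z as a fraction of full scale. A call has 1 to 12 rows; each row is the pose to reach, as a shift and turn from the pose commanded when the call began, along the tool's axes at that moment; what a row does not reach only later rows make up. Full scale, the value 1, is 100 mm for a shift and 90 degrees for a turn. A row lasts 1/12 s, in which the tool goes at most 41.7 mm and 7.16 degrees, less where a joint would pass 70% of its speed; a pose out of reach is approached as far as the arm can. A call with a number of a shift or a turn outside -1 to 1 is refused whole. A call with a gripper value outside its range is refused whole. "gripper" is the opening, from 0 (shut) to 1 (fully open), set as the call begins (left out, the last holds). The fingers move at their own pace and stop on an object; "newtons" is the grip in N (left out, the last holds). Time passes only in rows, so rows that repeat a pose let the fingers close. It gives the time, the measured TCP pose, the force, the opening and the grip force at its end, in the units of the state.
- manip.observe(): the state, without advancing time (a new reading comes with each control period).
- manip.camera(name): name is "scene" or "top"; returns (picture, depth): 420x560x3 uint8, red, green, blue; 420x560 float32, m along the optical axis (not along the pixel's ray), 0 where there is no reading.
- manip.camera_params(name): a dict with "K" (3x3 intrinsics, pixels), "distortion" ([k1, k2, p1, p2, k3] as OpenCV has them; the pictures are not rectified), "T" (4x4, takes a point from camera to world coordinates). Camera axes: x right, y down, z forward; pixel columns grow to the right and rows downward; lengths in m; the calibration is good to about 2 mm. A picture is of the moment at which its call begins. camera_params takes no time and is no camera call.
- manip.hand_in(): hands the job in; it is judged then, once.
The state is a dict: "time_s": time; "qpos": joint angles; "dq": joint speeds; "effort": joint torques, N m; "position": TCP position; "tcp_rot": TCP orientation; "wrist_force": force on the tool from outside, world axes, zero at the start; "wrist_torque": the same for the moment, N m; "grip_width": finger opening in m; "grip_force": force on a finger pad.
Only numpy, scipy, OpenCV 4.12 (cv2) and the standard library are available. Lean on these libraries where they do the work, as an engineer would, in place of code of your own. Each camera call takes 0.05 s, during which the arm holds its last target. There are 200 camera calls.

## Task

Take the plywood rib that matches the three already standing in the bending form off the sloping rack and lower it, do not drop it, into the form's empty slot: curved edge up, foot fully down, upright, and its ends in line with its neighbours' ends. Leave the low rib in the rack and everything else on the bench where it is.

Things in the scene. Friction and masses are not known exactly. Their poses are not given: they have to be found in the camera images.
- rib: Loose plywood rib to place: 18 mm thick (x), 140 long (y), 125 high (z) mid-crown, 100 at the ends; 0.13-0.23 kg. Foot bar 30 high; solid web 40 wide in the middle, windows beside it. Origin: centre of the foot's underside; z to the crown. Symmetric: may be turned half round. At first it leans in the rack, z tilted 32 degrees from vertical towards the rack's -x, x forward and up.
- low_rib: Rib of another form, leaning in the rack beside the first in the same way: same plywood, thickness and length, but only 92 mm high in the middle and 82 at the ends. Origin and axes as for rib. It stays there.
- slot: Empty slot of the form, 22 mm wide, 30 deep, walls 150 long, open at the ends, top edges chamfered 5. Origin: centre of its floor, 18 mm above the table, marked by a pencil line. x across the slot, y along it, z up. A rib fully home and in line with its neighbours has origin and axes on the slot's (or turned half round). Neighbour ribs stand 68 mm away along x, on one or both sides.
- form: Bending form, fixed: dark base board 320 x 170 x 18 mm with light spacer blocks 30 mm high that leave four slots, 68 mm apart. Three hold fixed ribs like the loose one; which slot is empty varies. Origin: centre of the board's underside. x along the row of slots, y along the slots, z up. Other fixed gear (tools, cabinet, vice) lies only along the bench's edges, below 270 mm.
- rack: Sloping wooden rack, fixed, 320 mm wide (y), 180 deep (x). Two ribs lean in it at y = +80 and -80 mm, in either order. Each rests on two 14 mm dowels that reach 95 mm up along it from its foot, 45 mm either side of its middle, so a finger has free room behind the middle. Feet stand on a ledge with a low lip in front. Origin: centre of the underside, z up.
- sanding_block: Cork sanding block 115 x 65 x 30 mm, loose, stays. Origin: centre of the underside.
- glue: Upright glue bottle, 62 mm across, 180 mm high, loose, stays. Origin: centre of the underside.
- offcut: Plywood offcut 110 x 55 x 18 mm lying flat, loose, stays. Origin: centre of the underside.
- drill: Cordless drill lying on its side, about 280 mm long with its bit, 230 mm from motor to battery, 64 mm high, loose, stays. Origin: on the table under its handle, 130 mm from the motor's axis. x parallel to the bit, y towards the motor.
There are look-alikes about, which are no part of the job. What is shaped like the rib but black or orange is not meant.

How it is judged:
By the outcome, as a careful person would: the job done as asked, in the order asked, and still so for the second after the job is handed in, with the robot touching nothing.
It also fails if it takes over 48 s, if anything falls off the work surface, if the arm or the gripper's body presses on something with over 40 N, if the wrist force passes 120 N, or if a joint passes its speed limit or range.

## Working session

There is one attempt and no reset: what is moved stays moved. The work goes in short steps, Python scripts to look and compute and a tool call to move; the robot and the scene stay as the last step left them, time stands still between calls to the robot, and variables do not carry over. Pictures are saved under pics/ and viewed, at most 10 in all, crops included, and the job is handed in when it is done.

Besides the shell and the picture viewer there is one more tool, called after "Call:" as name(argument=value, ...), one argument or row to a line, values as JSON. move_arm: Moves the arm, as the interface text tells. Shift numbers are shares of 100 mm and turn numbers shares of 90 degrees, none past 1 either way. Its arguments: {"type":"object","properties":{"motion":{"type":"array","items":{"type":"object","properties":{"slide":{"type":"array","items":{"type":"number","minimum":-1,"maximum":1}},"turn":{"type":"number","minimum":-1,"maximum":1}}}},"gripper":{"type":"number"},"newtons":{"type":"number"}},"required":["motion"]}

```bash
mkdir -p pics; cat > h.py <<'E'
from bench import manip
import numpy as np, cv2
def grab(n):
    im,d=manip.camera(n); np.savez(f'{n}.npz',im=im,d=d); return im,d
def cloud(n):
    z=np.load(f'{n}.npz'); im,d=z['im'],z['d']; p=manip.camera_params(n)
    h,w=d.shape; u,v=np.meshgrid(np.arange(w,dtype=float),np.arange(h,dtype=float))
    q=cv2.undistortPoints(np.stack([u,v],-1).reshape(-1,1,2),np.array(p['K']),np.array(p['distortion'])).reshape(h,w,2)
    P=np.dstack([q*d[...,None],d]); T=np.array(p['T'])
    W=P@T[:3,:3].T+T[:3,3]; W[d==0]=np.nan
    return im,W
E
python3 - <<'E'
from h import *
for n in('scene','top'):
    im,d=grab(n); cv2.imwrite(f'pics/{n}0.png',im[...,::-1])
    print(n,np.round(manip.camera_params(n)['T'],3).tolist())
s=manip.observe(); print({k:np.round(v,3).tolist() for k,v in s.items()})
E
```

```text
scene [[-0.06, 0.798, -0.6, 1.174], [0.998, 0.058, -0.022, -0.079], [0.017, -0.6, -0.8, 0.959], [0.0, 0.0, 0.0, 1.0]]
top [[-0.114, -0.972, 0.206, 0.252], [-0.994, 0.112, -0.019, -0.105], [-0.005, -0.207, -0.978, 1.358], [0.0, 0.0, 0.0, 1.0]]
{'time_s': 0.1, 'qpos': [1.225, 0.322, -0.07, 1.452, 0.023, 1.371, -0.057], 'dq': [-0.0, -0.003, -0.0, -0.001, 0.0, -0.001, 0.002], 'effort': [-0.0, -49.488, -0.384, -31.521, 0.013, 0.007, 0.0], 'position': [0.229, -0.608, 0.241], 'tcp_rot': [-0.001, 0.984, 0.179, -0.0], 'wrist_force': [-0.114, -0.499, 0.231], 'wrist_torque': [0.071, 0.021, -0.007], 'grip_force': 0.0, 'grip_width': 0.085}
```

View pics/scene0.png

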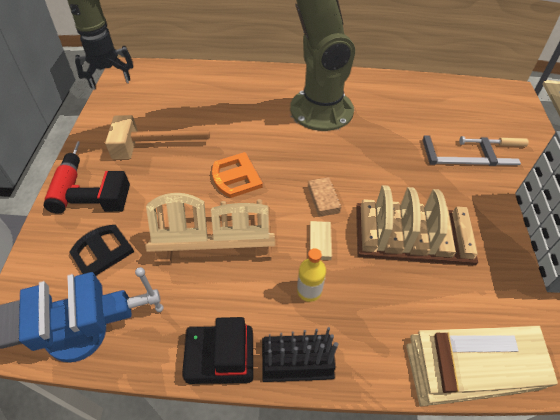

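View pics/top0.png

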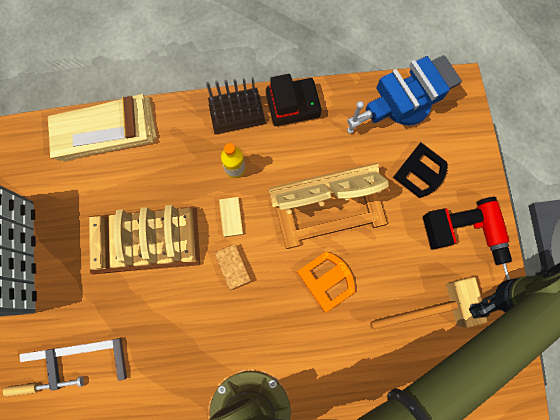

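The scene view shows the rack at (210,230), the form at (415,225), the glue bottle at (312,275), the offcut at (320,240) and the sanding block at (323,195).
Candidates for the rib are:
- Tall plywood rib, left in the rack, (175,220).
- Low plywood rib, right in the rack, (240,220).
- Orange look-alike, (236,175).
- Black look-alike, (100,250).
- Three fixed ribs in the form, (385/412/437,220).

I choose the tall one at (175,220) and will check it in a close crop.

```bash
python3 - <<'E'
from h import *
im,W=cloud('scene')
a=cv2.resize(im[180:265,135:285],None,fx=5,fy=5,interpolation=cv2.INTER_CUBIC)[:,:,::-1]
b=cv2.resize(im[175:270,345:485],None,fx=5,fy=5,interpolation=cv2.INTER_CUBIC)[:,:,::-1]
c=np.zeros((600,800,3),np.uint8)
a=cv2.resize(a,(530,300));b=cv2.resize(b,(442,300));c[:300,:530]=a;c[300:,:442]=b
t=np.load('top.npz')['im']; d=cv2.resize(t[195:280,80:210],(358,234),interpolation=cv2.INTER_CUBIC)[:,:,::-1]; c[320:554,442:]=d
d=cv2.resize(t[160:250,260:395],(270,180),interpolation=cv2.INTER_CUBIC)[:,:,::-1]; c[:180,530:]=d
cv2.imwrite('pics/crop.png',c)
# height-band points
for n,(r0,r1,c0,c1) in {'scene':(170,275,345,490)}.items():
    P=W[r0:r1,c0:c1].reshape(-1,3)
    for lo,hi in((.120,.150),(.085,.12),(.04,.055),(.012,.024)):
        Q=P[(P[:,2]>lo)&(P[:,2]<hi)]; print(n,lo,len(Q),np.round(Q.min(0),3),np.round(Q.max(0),3))
P=W[180:265,135:285].reshape(-1,3);P=P[P[:,2]>.03]
for y in np.arange(-.45,0,.02):
    Q=P[abs(P[:,1]-y)<.01]
    if len(Q): i=Q[:,2].argmax(); print(round(y,2),np.round(Q[i],3),np.round(Q.min(0),3),np.round(Q.max(0),3))
E
```

```text
scene 0.12 1185 [0.44  0.148 0.12 ] [0.58  0.305 0.146]
scene 0.085 656 [0.434 0.147 0.085] [0.582 0.302 0.12 ]
scene 0.04 2899 [0.43  0.108 0.04 ] [0.59  0.411 0.055]
scene 0.012 1159 [0.42  0.097 0.012] [0.599 0.417 0.024]
-0.45 [ 0.618 -0.441  0.055] [ 0.604 -0.441  0.048] [ 0.618 -0.44   0.055]
-0.43 [ 0.566 -0.425  0.155] [ 0.551 -0.439  0.051] [ 0.647 -0.42   0.155]
-0.41 [ 0.559 -0.404  0.164] [ 0.542 -0.42   0.03 ] [ 0.646 -0.4    0.164]
-0.39 [ 0.554 -0.388  0.166] [ 0.538 -0.4    0.031] [ 0.644 -0.38   0.166]
-0.37 [ 0.551 -0.373  0.168] [ 0.538 -0.38   0.059] [ 0.643 -0.36   0.168]
-0.35 [ 0.548 -0.344  0.167] [ 0.532 -0.36   0.06 ] [ 0.639 -0.34   0.167]
-0.33 [ 0.552 -0.337  0.165] [ 0.533 -0.34   0.061] [ 0.637 -0.32   0.165]
-0.31 [ 0.55  -0.319  0.157] [ 0.534 -0.32   0.058] [ 0.635 -0.3    0.157]
-0.29 [ 0.554 -0.299  0.148] [ 0.544 -0.3    0.041] [ 0.631 -0.28   0.148]
-0.27 [ 0.556 -0.261  0.134] [ 0.544 -0.28   0.053] [ 0.629 -0.26   0.134]
-0.25 [ 0.552 -0.242  0.138] [ 0.528 -0.26   0.059] [ 0.627 -0.24   0.138]
-0.23 [ 0.552 -0.234  0.14 ] [ 0.534 -0.24   0.059] [ 0.623 -0.22   0.14 ]
-0.21 [ 0.551 -0.212  0.141] [ 0.533 -0.22   0.061] [ 0.623 -0.2    0.141]
-0.19 [ 0.552 -0.192  0.143] [ 0.53  -0.2    0.058] [ 0.619 -0.18   0.143]
-0.17 [ 0.547 -0.176  0.138] [ 0.519 -0.18   0.059] [ 0.616 -0.16   0.138]
-0.15 [ 0.544 -0.159  0.136] [ 0.52  -0.16   0.031] [ 0.616 -0.14   0.136]
-0.13 [ 0.546 -0.14   0.132] [ 0.546 -0.14   0.032] [ 0.613 -0.12   0.132]
-0.11 [ 0.607 -0.118  0.067] [ 0.604 -0.118  0.063] [ 0.608 -0.118  0.067]
```

View pics/crop.png

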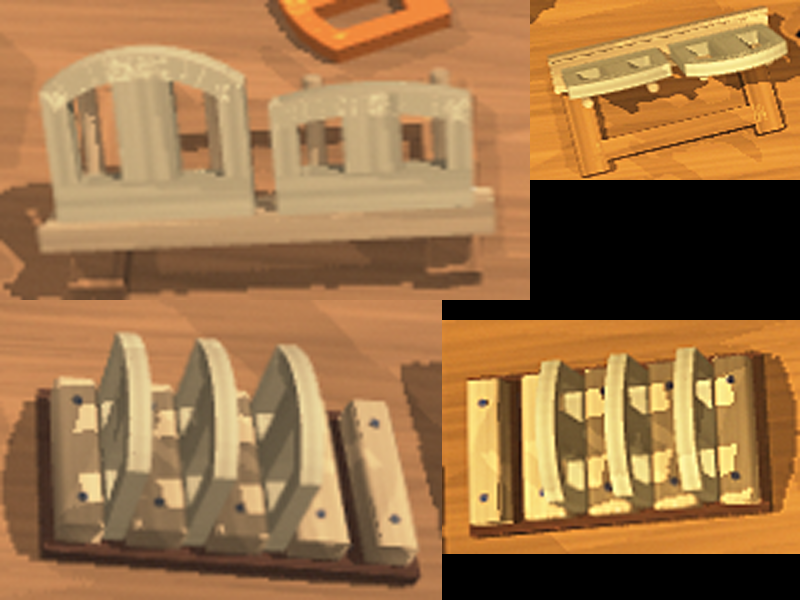

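The crop confirms it: the left rib in the rack (crop 145,130; image 176,217) is the tall one with the high crown, and the right rib (crop 370,150) is the low one. The form's empty slot is the one at the +y end (crop 345,470; image ~452,240). Next I measure both poses.

```bash
python3 - <<'E'
from h import *
im,W=cloud('scene'); im2,W2=cloud('top')
def boxsel(W,lo,hi):
    P=W.reshape(-1,3); return P[np.all((P>lo)&(P<hi),1)]
# form base / block tops / ribs
for n,w in(('scene',W),('top',W2)):
    for lo,hi in((.04,.056),(.012,.056)):
        Q=boxsel(w,[.38,.07,lo],[.64,.45,hi]); print(n,'rect',lo,cv2.minAreaRect(Q[:,:2].astype(np.float32)*1000))
    Q=boxsel(w,[.38,.1,.125],[.64,.34,.17])
    # crown strips clusters by y
    y=Q[:,1]+0*Q[:,0]
    hist,e=np.histogram(Q[:,1],bins=np.arange(.13,.33,.006)); print(hist)
    for k,c in enumerate((.157,.225,.293)):
        R=Q[abs(Q[:,1]-c)<.03]; T=R[R[:,2]>.128]
        if len(T)<20: continue
        p=np.polyfit(T[:,0],T[:,1],1); print(' rib',k,len(T),'y at x=.51',round(np.polyval(p,.51),4),'slope',round(p[0],4),'x range',T[:,0].min().round(4),T[:,0].max().round(4),'zmax',T[:,2].max().round(4))
    # rack lip
    Q=boxsel(w,[.59,-.46,.045],[.67,-.1,.09])
    r=cv2.minAreaRect(Q[:,:2].astype(np.float32)*1000);print(' lip',r)
# rib front face plane: scene
P=boxsel(W,[.53,-.44,.09],[.64,-.285,.18])
c,n=None,None
rng=np.random.default_rng(0);best=0
for _ in range(500):
    a=P[rng.choice(len(P),3,False)];nn=np.cross(a[1]-a[0],a[2]-a[0]);
    if np.linalg.norm(nn)<1e-6: continue
    nn/=np.linalg.norm(nn);ins=abs((P-a[0])@nn)<.0025
    if ins.sum()>best:best=ins.sum();I=ins
F=P[I];c=F.mean(0);n=np.linalg.svd(F-c)[2][2];n*=np.sign(n[2])
print('plane n',n.round(4),'c',c.round(4),best,len(P),'yaw',np.degrees(np.arctan2(n[1],n[0])),'elev',np.degrees(np.arcsin(n[2])))
yw=np.arctan2(n[1],n[0]);xr=n;yr=np.array([-np.sin(yw),np.cos(yw),0]);zr=np.cross(xr,yr)
S=np.c_[(P-c)@xr,(P-c)@yr,(P-c)@zr]; S=S[abs(S[:,0])<.006]
print('face y range',np.percentile(S[:,1],[.5,99.5]),'z top',np.percentile(S[:,2],[98,99.5]))
my=np.percentile(S[:,1],[.5,99.5]).mean();zt=np.percentile(S[:,2],99.5)
crown=c+yr*my+zr*zt-xr*.009; print('crown centre',crown.round(4),'origin',(crown-.125*zr).round(4),'zr',zr.round(3))
E
```

```text
scene rect 0.04 ((510.2295837402344, 259.6850280761719), (302.85321044921875, 156.1783905029297), 88.95697021484375)
scene rect 0.012 ((510.2879638671875, 258.1252136230469), (319.63458251953125, 173.89805603027344), 88.82511901855469)
[  0   0   3 118  94  85  13   0   0   0   0   0   0   0 119  88 101  44
   0   0   0   0   0   0   0  89  92  92  71   3   0   0   0]
 rib 0 278 y at x=.51 0.1569 slope -0.018 x range 0.4524 0.5667 zmax 0.1465
 rib 1 302 y at x=.51 0.2243 slope 0.0016 x range 0.4549 0.5684 zmax 0.1462
 rib 2 313 y at x=.51 0.2923 slope -0.0081 x range 0.4521 0.5703 zmax 0.1462
 lip ((604.9690551757812, -280.04669189453125), (56.07209777832031, 322.49261474609375), 5.864983081817627)
top rect 0.04 ((508.029541015625, 257.36041259765625), (300.666259765625, 152.6757354736328), 89.02525329589844)
top rect 0.012 ((508.5009765625, 257.0124816894531), (320.4003601074219, 172.31150817871094), 88.77749633789062)
[  0   0  36 112  98  88   9   0   0   0   0   0   0  16 115 104  97  25
   0   0   0   0   0   0   1 118 102  94  50   0   0   0   0]
 rib 0 312 y at x=.51 0.1559 slope -0.0276 x range 0.446 0.5636 zmax 0.1484
 rib 1 323 y at x=.51 0.2229 slope -0.0327 x range 0.4461 0.5666 zmax 0.1475
 rib 2 318 y at x=.51 0.2904 slope -0.0339 x range 0.4547 0.5668 zmax 0.1476
 lip ((602.2012329101562, -283.35797119140625), (55.997657775878906, 319.485107421875), 7.266374111175537)
plane n [0.8423 0.1058 0.5286] c [ 0.5719 -0.3656  0.131 ] 1022 1536 yaw 7.159839730329394 elev 31.90913324992071
face y range [-0.07037202  0.07002502] z top [0.04053274 0.0426957 ]
crown centre [ 0.542  -0.3695  0.1625] origin [ 0.6076 -0.3613  0.0564] zr [-0.524 -0.066  0.849]
```

Call:
move_arm(
  motion=[
    {"slide":[0.32,-0.09,0]},
    {"slide":[0.65,-0.18,0]},
    {"slide":[0.97,-0.28,0]},
  ],
  gripper=0.7,
  newtons=20,
)

```text
invalid input
```

Call:
move_arm(
  motion=[
    {"slide":[0.32,-0.09,0]},
    {"slide":[0.65,-0.18,0]},
    {"slide":[0.97,-0.28,0]},
  ],
)

```text
invalid input
```

Call:
move_arm(
  motion=[
    {"slide":[0.32,-0.09,0]},
    {"slide":[0.65,-0.18,0]},
    {"slide":[0.97,-0.28,0]},
  ],
)

```text
invalid input
```

Call:
move_arm(
  motion=[
    {"slide":[0.32,-0.09,0],"turn":-0.07},
    {"slide":[0.65,-0.18,0],"turn":-0.14},
    {"slide":[0.97,-0.28,0],"turn":-0.21},
    {"slide":[0.97,-0.28,0],"turn":-0.28},
    {"slide":[0.97,-0.28,0],"turn":-0.35},
    {"slide":[0.97,-0.28,0],"turn":-0.42},
    {"slide":[0.97,-0.28,0],"turn":-0.49},
    {"slide":[0.97,-0.28,0],"turn":-0.56},
    {"slide":[0.97,-0.28,0],"turn":-0.63},
    {"slide":[0.97,-0.28,0],"turn":-0.71},
    {"slide":[0.97,-0.28,0],"turn":-0.78},
    {"slide":[0.97,-0.28,0],"turn":-0.85},
  ],
)

```text
time_s: 1.1
position: [0.3096, -0.5478, 0.2417]
tcp_rot: [-0.001, 0.66, 0.751, 0.0]
wrist_force: [0.3, -0.8, 0.8]
grip_width: 0.0853
grip_force: 0.0
```

```bash
cat >> h.py <<'E'
from scipy.spatial.transform import Rotation as Ro
def st():
    s=manip.observe(); q=s['tcp_rot']; R=Ro.from_quat([*q[1:],q[0]]).as_matrix(); p=np.array(s['position'])
    print('t',round(s['time_s'],2),'p',p.round(4),'yaw_y',round(np.degrees(np.arctan2(R[1,1],R[0,1])),2),'zax',R[:,2].round(3),'F',np.round(s['wrist_force'],1),'w',round(s['grip_width'],4),'gf',round(s['grip_force'],1))
    return s,p,R
def to(g):
    s,p,R=st(); print('slide',(R.T@(np.array(g)-p)/.1).round(3))
E
python3 -c "
from h import *
to([.553,-.368,.1435])"
```

```text
t 1.1 p [ 0.3096 -0.5478  0.2417] yaw_y 7.43 zax [-0.001  0.001 -1.   ] F [ 0.3 -0.8  0.8] w 0.0853 gf 0.0
slide [1.467 2.647 0.982]
```

Call:
move_arm(
  motion=[
    {"slide":[0.16,0.29,0],"turn":0},
    {"slide":[0.33,0.59,0],"turn":0},
    {"slide":[0.49,0.88,0],"turn":0},
  ],
  gripper=0.7,
  newtons=20,
)

```text
time_s: 1.35
position: [0.3913, -0.4878, 0.2418]
tcp_rot: [-0.0, 0.663, 0.749, 0.0]
wrist_force: [1.8, -0.8, 0.4]
grip_width: 0.06
grip_force: 0.0
```

Call:
move_arm(
  motion=[
    {"slide":[0.16,0.29,0],"turn":0},
    {"slide":[0.33,0.59,0],"turn":0},
    {"slide":[0.49,0.88,0],"turn":0},
  ],
)

```text
time_s: 1.6
position: [0.4733, -0.4276, 0.2419]
tcp_rot: [-0.0, 0.662, 0.75, 0.0]
wrist_force: [0.7, -0.2, -0.7]
grip_width: 0.0596
grip_force: 0.0
```

Call:
move_arm(
  motion=[
    {"slide":[0.16,0.29,0],"turn":0},
    {"slide":[0.33,0.59,0],"turn":0},
    {"slide":[0.49,0.88,0],"turn":0},
    {"slide":[0.49,0.88,0],"turn":0},
    {"slide":[0.49,0.88,0],"turn":0},
  ],
)

```text
time_s: 2.02
position: [0.5555, -0.3663, 0.2415]
tcp_rot: [-0.001, 0.66, 0.751, 0.001]
wrist_force: [-0.2, 0.5, -0.1]
grip_width: 0.0597
grip_force: 0.0
```

```bash
python3 -c "
from h import *
to([.553,-.368,.1435])"
```

```text
t 2.02 p [ 0.5555 -0.3663  0.2415] yaw_y 7.43 zax [-0.     0.002 -1.   ] F [-0.2  0.5 -0.1] w 0.0597 gf 0.0
slide [-0.015 -0.027  0.98 ]
```

Call:
move_arm(
  motion=[
    {"slide":[-0.01,-0.03,0.2],"turn":0},
    {"slide":[-0.01,-0.03,0.4],"turn":0},
    {"slide":[-0.01,-0.03,0.55],"turn":0},
    {"slide":[-0.01,-0.03,0.7],"turn":0},
    {"slide":[-0.01,-0.03,0.8],"turn":0},
    {"slide":[-0.01,-0.03,0.9],"turn":0},
    {"slide":[-0.01,-0.03,0.98],"turn":0},
    {"slide":[-0.01,-0.03,0.98],"turn":0},
  ],
)

```text
time_s: 2.68
position: [0.5494, -0.3709, 0.1424]
tcp_rot: [-0.001, 0.662, 0.749, -0.0]
wrist_force: [0.3, 0.4, 0.0]
grip_width: 0.06
grip_force: 0.0
```

```bash
python3 -c "
from h import *
to([.553,-.368,.1435])
a,_=grab('scene');b,_=grab('top')
c=np.hstack([cv2.resize(a[110:290,110:310],(400,360)),cv2.resize(b[140:320,240:440],(400,360))])
cv2.imwrite('pics/g1.png',c[...,::-1])"
```

```text
t 2.68 p [ 0.5494 -0.3709  0.1424] yaw_y 7.08 zax [-0.003  0.001 -1.   ] F [0.3 0.4 0. ] w 0.06 gf 0.0
slide [ 0.024  0.039 -0.011]
```

View pics/g1.png

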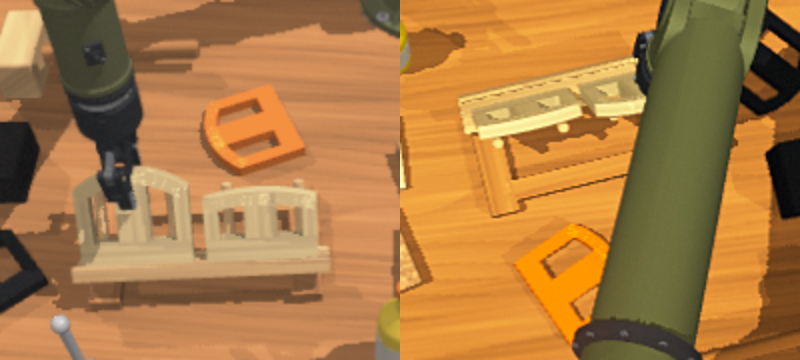

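The scene crop shows the fingers straddling the tall rib's crown at about (125,185) in the left panel, one behind and one in front, with no contact. Next I tip the rib upright with the rear finger.

Call:
move_arm(
  motion=[
    {"slide":[0.0,0.02,0],"turn":0},
    {"slide":[0,0.06,-0.02],"turn":0},
    {"slide":[0,0.11,-0.05],"turn":0},
    {"slide":[0,0.17,-0.08],"turn":0},
    {"slide":[0,0.23,-0.11],"turn":0},
    {"slide":[0,0.29,-0.13],"turn":0},
    {"slide":[0,0.35,-0.15],"turn":0},
    {"slide":[0,0.41,-0.17],"turn":0},
    {"slide":[0,0.46,-0.18],"turn":0},
    {"slide":[0,0.5,-0.19],"turn":0},
    {"slide":[0,0.52,-0.19],"turn":0},
    {"slide":[0,0.52,-0.19],"turn":0},
  ],
  gripper=0.5,
)

```text
time_s: 3.78
position: [0.6028, -0.364, 0.1631]
tcp_rot: [-0.0, 0.662, 0.75, 0.0]
wrist_force: [-0.9, -0.2, 0.6]
grip_width: 0.0428
grip_force: 0.1
```

```bash
python3 -c "
from h import *
st()
a,_=grab('scene')
im,W=cloud('scene'); P=W[150:265,135:225].reshape(-1,3)
f=np.array([.992,.125,0]); l=np.array([-.125,.992,0]); O=np.array([.6076,-.3613,0])
Q=np.c_[(P-O)@f,(P-O)@l,P[:,2]]; m=(abs(Q[:,1])>.02)&(abs(Q[:,1])<.068)
Q=Q[m]
for z in np.arange(.06,.2,.01):
    R=Q[abs(Q[:,2]-z)<.005]; R=R[R[:,0]>-.08]
    if len(R)>3: print(round(z,3),len(R),np.percentile(R[:,0],[5,50,95]).round(4))
cv2.imwrite('pics/g2.png',cv2.resize(a[110:290,110:310],(600,540))[...,::-1])"
```

```text
t 3.78 p [ 0.6028 -0.364   0.1631] yaw_y 7.15 zax [ 0.  0. -1.] F [-0.9 -0.2  0.6] w 0.0428 gf 0.1
0.06 104 [0.0058 0.0268 0.0319]
0.07 276 [0.0048 0.0242 0.0301]
0.08 199 [-0.0288  0.0058  0.0253]
0.09 231 [-0.0316 -0.0003  0.0056]
0.1 45 [-0.0314  0.0017  0.004 ]
0.11 41 [-0.008   0.0011  0.0027]
0.12 47 [-0.0179 -0.0004  0.0023]
0.13 65 [-0.0631 -0.0026  0.0001]
0.14 46 [-0.0108 -0.0035 -0.0007]
0.15 43 [-0.0066 -0.0046 -0.0018]
0.16 101 [-0.0225 -0.0064 -0.0039]
0.17 143 [-0.0234 -0.0091 -0.0052]
0.18 107 [-0.0239 -0.0125 -0.007 ]
```

View pics/g2.png

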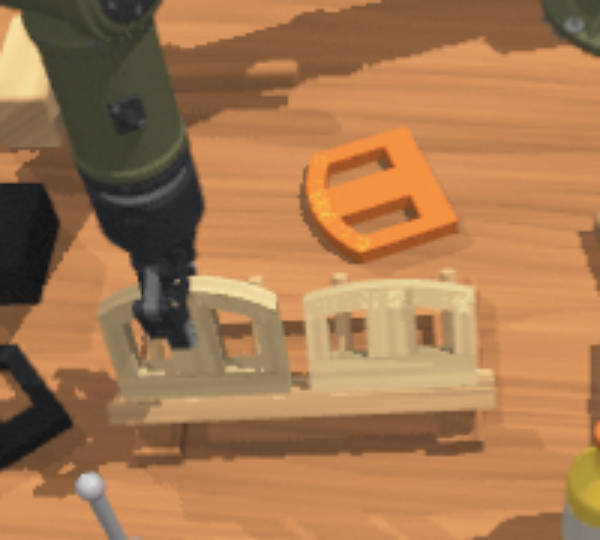

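The rib now leans only about 6°, with the jaws around its crown at (170,310) and the low rib untouched. Next I close and lift.

Call:
move_arm(
  motion=[
    {"slide":[0,0,0],"turn":0},
    {"slide":[0,0,0],"turn":0},
    {"slide":[0,0,0],"turn":0},
    {"slide":[0,0,0],"turn":0},
    {"slide":[0,0,0],"turn":0},
    {"slide":[0,0,0],"turn":0},
  ],
  gripper=0,
  newtons=45,
)

```text
time_s: 4.33
position: [0.6024, -0.3645, 0.1633]
tcp_rot: [0.0, 0.662, 0.75, 0.0]
wrist_force: [0.5, 0.5, -1.1]
grip_width: 0.0175
grip_force: 46.2
```

Call:
move_arm(
  motion=[
    {"slide":[0,0,-0.03],"turn":0},
    {"slide":[0,0,-0.07],"turn":0},
    {"slide":[0,0,-0.12],"turn":0},
    {"slide":[0,0,-0.18],"turn":0},
    {"slide":[0,0,-0.26],"turn":0},
    {"slide":[0,0,-0.36],"turn":0},
    {"slide":[0,0,-0.46],"turn":0},
    {"slide":[0,0,-0.58],"turn":0},
    {"slide":[0,0,-0.7],"turn":0},
    {"slide":[0,0,-0.85],"turn":0},
    {"slide":[0,0,-0.97],"turn":0},
    {"slide":[0,0,-1],"turn":0},
  ],
)

```text
time_s: 5.33
position: [0.6034, -0.3648, 0.2671]
tcp_rot: [0.002, 0.662, 0.75, 0.0]
wrist_force: [0.1, -0.8, -1.0]
grip_width: 0.0172
grip_force: 46.2
```

Call:
move_arm(
  motion=[
    {"slide":[0,0,-0.2],"turn":0},
    {"slide":[0.05,0,-0.4],"turn":-0.07},
    {"slide":[0.15,0,-0.55],"turn":-0.15},
    {"slide":[0.3,0,-0.6],"turn":-0.23},
    {"slide":[0.45,0,-0.6],"turn":-0.31},
    {"slide":[0.6,0,-0.6],"turn":-0.39},
    {"slide":[0.75,0,-0.6],"turn":-0.47},
    {"slide":[0.85,0,-0.6],"turn":-0.55},
    {"slide":[0.9,0,-0.6],"turn":-0.63},
    {"slide":[0.9,0,-0.6],"turn":-0.7},
    {"slide":[0.9,0,-0.6],"turn":-0.77},
    {"slide":[0.9,0,-0.6],"turn":-0.84},
  ],
)

```text
time_s: 6.33
position: [0.591, -0.2749, 0.3234]
tcp_rot: [-0.0, 0.061, 0.998, -0.0]
wrist_force: [-0.6, -0.4, -1.3]
grip_width: 0.0172
grip_force: 46.1
```

```bash
python3 -c "
from h import *
im,W=cloud('top');print('glue',W[150:170,232].round(3)[::4].tolist())
to([.511,.3595,.327])"
```

```text
glue [[0.69, -0.036, 0.175], [0.685, -0.034, 0.159], [0.682, -0.031, 0.134], [0.675, -0.029, 0.123], [0.667, -0.028, 0.112]]
t 6.33 p [ 0.591  -0.2749  0.3234] yaw_y 83.04 zax [-0. -0. -1.] F [-0.6 -0.4 -1.3] w 0.0172 gf 46.1
slide [ 1.563  6.201 -0.038]
```

Call:
move_arm(
  motion=[
    {"slide":[0.08,0.25,0],"turn":0},
    {"slide":[0.17,0.57,0],"turn":0},
    {"slide":[0.27,0.9,0],"turn":0},
  ],
)

```text
time_s: 6.58
position: [0.5753, -0.1824, 0.3227]
tcp_rot: [-0.0, 0.065, 0.998, 0.0]
wrist_force: [0.9, 1.2, -0.3]
grip_width: 0.0174
grip_force: 46.1
```

Call:
move_arm(
  motion=[
    {"slide":[0.09,0.3,0],"turn":0},
    {"slide":[0.18,0.6,0],"turn":0},
    {"slide":[0.27,0.9,0],"turn":0},
  ],
)

```text
time_s: 6.83
position: [0.5598, -0.0881, 0.3233]
tcp_rot: [-0.0, 0.064, 0.998, -0.0]
wrist_force: [1.4, 0.2, -1.6]
grip_width: 0.0175
grip_force: 46.1
```

Call:
move_arm(
  motion=[
    {"slide":[0.09,0.3,0],"turn":0},
    {"slide":[0.18,0.6,0],"turn":0},
    {"slide":[0.27,0.9,0],"turn":0},
  ],
)

```text
time_s: 7.08
position: [0.5444, 0.0045, 0.3235]
tcp_rot: [0.0, 0.064, 0.998, -0.0]
wrist_force: [0.9, -0.1, -1.4]
grip_width: 0.0174
grip_force: 46.1
```

Call:
move_arm(
  motion=[
    {"slide":[0.09,0.3,0],"turn":0},
    {"slide":[0.18,0.6,0],"turn":0},
    {"slide":[0.27,0.9,0],"turn":0},
  ],
)

```text
time_s: 7.33
position: [0.529, 0.0972, 0.3235]
tcp_rot: [0.0, 0.064, 0.998, -0.0]
wrist_force: [0.7, 1.5, -1.5]
grip_width: 0.017
grip_force: 46.1
```

Call:
move_arm(
  motion=[
    {"slide":[0.07,0.3,0],"turn":0},
    {"slide":[0.15,0.6,0],"turn":0},
    {"slide":[0.22,0.9,0],"turn":0},
  ],
)

```text
time_s: 7.58
position: [0.5186, 0.1892, 0.3236]
tcp_rot: [0.0, 0.064, 0.998, -0.0]
wrist_force: [0.5, -0.2, -1.6]
grip_width: 0.0172
grip_force: 46.1
```

Call:
move_arm(
  motion=[
    {"slide":[0.07,0.3,0],"turn":0},
    {"slide":[0.15,0.6,0],"turn":0},
    {"slide":[0.22,0.9,0],"turn":-0.03},
    {"slide":[0.22,0.9,0],"turn":-0.065},
    {"slide":[0.22,0.9,0],"turn":-0.065},
  ],
)

```text
time_s: 8.0
position: [0.5073, 0.2825, 0.3233]
tcp_rot: [-0.0, 0.009, 1.0, 0.0]
wrist_force: [0.6, -0.1, -1.9]
grip_width: 0.0174
grip_force: 46.2
```

```bash
python3 -c "
from h import *
to([.511,.3595,.29])"
```

```text
t 8.0 p [0.5073 0.2825 0.3233] yaw_y 88.95 zax [-0.001  0.001 -1.   ] F [ 0.6 -0.1 -1.9] w 0.0174 gf 46.2
slide [-0.023  0.77   0.333]
```

Call:
move_arm(
  motion=[
    {"slide":[0,0.25,0],"turn":0},
    {"slide":[-0.01,0.5,0],"turn":0},
    {"slide":[-0.02,0.7,0.1],"turn":0},
    {"slide":[-0.02,0.77,0.2],"turn":0},
    {"slide":[-0.02,0.77,0.25],"turn":0},
    {"slide":[-0.02,0.77,0.25],"turn":0},
  ],
)

```text
time_s: 8.5
position: [0.5129, 0.3546, 0.2963]
tcp_rot: [-0.001, 0.013, 1.0, -0.002]
wrist_force: [0.2, -0.8, -1.7]
grip_width: 0.0171
grip_force: 46.1
```

```bash
python3 -c "
from h import *
st()
a,_=grab('scene');b,_=grab('top')
c=np.hstack([cv2.resize(a[100:280,340:540],(400,360)),cv2.resize(b[140:320,20:220],(400,360))])
cv2.imwrite('pics/p1.png',c[...,::-1])
for n in('scene','top'):
    im,W=cloud(n); P=W.reshape(-1,3)
    Q=P[(P[:,2]>.18)&(P[:,2]<.23)&(P[:,0]>.4)&(P[:,0]<.62)&(abs(P[:,1]-.36)<.03)]
    if len(Q)<10: print(n,len(Q));continue
    print(n,len(Q),'x',np.percentile(Q[:,0],[0,1,99,100]).round(4),'y',np.percentile(Q[:,1],[0,2,50,98,100]).round(4),'z',np.percentile(Q[:,2],[0,1]).round(4),'fit',np.polyfit(Q[:,0]-.51,Q[:,1],1).round(4))
    for z in (.185,.195,.205,.215,.225):
        R=Q[abs(Q[:,2]-z)<.005]; 
        if len(R): print('  ',z,len(R),np.percentile(R[:,0],[0,2,98,100]).round(4),np.percentile(R[:,1],[2,98]).round(4))
"
```

```text
t 8.5 p [0.5129 0.3546 0.2963] yaw_y 88.46 zax [-0.002 -0.003 -1.   ] F [ 0.2 -0.8 -1.7] w 0.0171 gf 46.1
scene 491 x [0.4402 0.4421 0.5824 0.5831] y [0.3428 0.3445 0.3486 0.363  0.3658] z [0.1922 0.1934] fit [-0.0037  0.3501]
   0.195 77 [0.4402 0.4454 0.582  0.5831] [0.3459 0.3604]
   0.205 112 [0.4414 0.4483 0.5824 0.583 ] [0.3443 0.3619]
   0.215 113 [0.4406 0.4447 0.5819 0.5824] [0.3444 0.3606]
   0.225 189 [0.4407 0.447  0.5814 0.5828] [0.3446 0.3646]
top 148 x [0.5168 0.5176 0.5806 0.5826] y [0.3411 0.3417 0.3443 0.3506 0.3514] z [0.1929 0.1933] fit [-0.0327  0.3461]
   0.195 24 [0.5168 0.5177 0.5755 0.5762] [0.344  0.3474]
   0.205 20 [0.5171 0.518  0.5814 0.5826] [0.3427 0.3448]
   0.215 39 [0.5187 0.5195 0.578  0.5806] [0.3415 0.3452]
   0.225 65 [0.5181 0.521  0.5796 0.5805] [0.3418 0.3509]
```

View pics/p1.png

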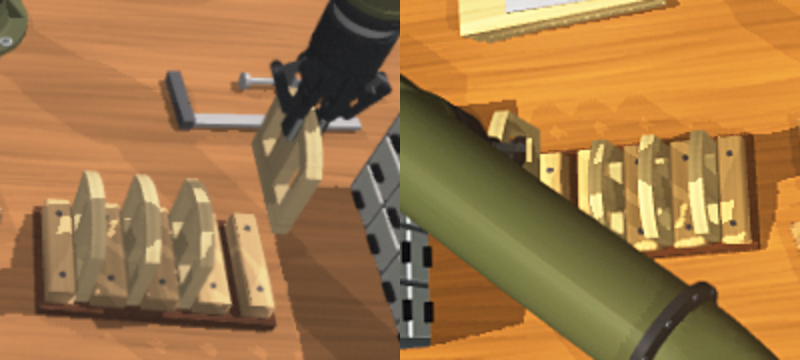

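The picture shows the rib gripped upright and hanging beside the third neighbour, over and slightly short of the empty slot. The foot corner is at (285,230) in the left panel and the slot at (232,270). I compare it with its neighbours using the same estimator.

```bash
cat >> h.py <<'E'
def ends(W,yc,lo,hi,hw=.02):
    P=W.reshape(-1,3); Q=P[(P[:,2]>lo)&(P[:,2]<hi)&(P[:,0]>.4)&(P[:,0]<.62)&(abs(P[:,1]-yc)<hw)]
    e=Q[Q[:,0]>np.percentile(Q[:,0],99)-.004]
    print(round(yc,3),len(Q),'x',np.percentile(Q[:,0],[0.5,99.5]).round(4),'y',np.percentile(Q[:,1],[2,25,98]).round(4),'front end y',np.percentile(e[:,1],[3,50,97]).round(4))
E
python3 -c "
from h import *
st();grab('scene');im,W=cloud('scene');st()
for y in(.157,.2245,.2925):ends(W,y,.055,.115)
ends(W,.3565,.19,.287)
ends(W,.3565,.19,.25)
"
```

```text
t 8.6 p [0.5137 0.3545 0.2981] yaw_y 88.39 zax [ 0.    -0.002 -1.   ] F [-0.2  0.4 -1.1] w 0.0176 gf 46.1
t 8.65 p [0.5138 0.3548 0.2986] yaw_y 88.39 zax [ 0.001 -0.001 -1.   ] F [ 0.6  0.1 -1.1] w 0.0173 gf 46.1
0.157 313 x [0.4374 0.5788] y [0.1473 0.1488 0.1644] front end y [0.1477 0.1561 0.1657]
0.225 373 x [0.4383 0.581 ] y [0.2146 0.216  0.232 ] front end y [0.2149 0.2242 0.2331]
0.292 432 x [0.4392 0.5817] y [0.2823 0.284  0.301 ] front end y [0.2831 0.2923 0.3013]
0.356 1107 x [0.4428 0.5837] y [0.3442 0.3468 0.3631] front end y [0.3446 0.3532 0.3629]
0.356 725 x [0.4428 0.5839] y [0.3442 0.3467 0.3635] front end y [0.3446 0.3531 0.3631]
```

Call:
move_arm(
  motion=[
    {"slide":[0.015,0.03,0],"turn":-0.005},
    {"slide":[0.015,0.06,0],"turn":-0.005},
    {"slide":[0.015,0.072,0.05],"turn":-0.005},
    {"slide":[0.015,0.072,0.15],"turn":-0.005},
    {"slide":[0.015,0.072,0.3],"turn":-0.005},
    {"slide":[0.015,0.072,0.45],"turn":-0.005},
    {"slide":[0.015,0.072,0.6],"turn":-0.005},
    {"slide":[0.015,0.072,0.75],"turn":-0.005},
    {"slide":[0.015,0.072,0.9],"turn":-0.005},
    {"slide":[0.015,0.072,1],"turn":-0.005},
    {"slide":[0.015,0.072,1],"turn":-0.005},
    {"slide":[0.015,0.072,1],"turn":-0.005},
  ],
)

```text
time_s: 9.65
position: [0.5112, 0.3637, 0.1976]
tcp_rot: [-0.001, 0.009, 1.0, -0.0]
wrist_force: [0.4, 0.9, -1.2]
grip_width: 0.0175
grip_force: 46.1
```

```bash
python3 -c "
from h import *
st();grab('scene');im,W=cloud('scene');st()
ends(W,.3605,.09,.18);ends(W,.3605,.08,.15)
P=W.reshape(-1,3);Q=P[(abs(P[:,0]-.51)<.09)&(abs(P[:,1]-.3605)<.02)&(P[:,2]>.06)];print(np.percentile(Q[:,2],[0,1,3]))
"
```

```text
t 9.65 p [0.5112 0.3637 0.1976] yaw_y 89.02 zax [-0.001 -0.001 -1.   ] F [ 0.4  0.9 -1.2] w 0.0175 gf 46.1
t 9.7 p [0.5115 0.3642 0.1985] yaw_y 89.02 zax [ 0.  0. -1.] F [ 0.3 -0.2 -0.8] w 0.0174 gf 46.1
0.36 841 x [0.4391 0.5819] y [0.354  0.356  0.3723] front end y [0.3549 0.3635 0.3723]
0.36 586 x [0.4387 0.5809] y [0.3539 0.3558 0.3726] front end y [0.3543 0.3631 0.3726]
[0.09471877 0.09993693 0.10893115]
```

Call:
move_arm(
  motion=[
    {"slide":[-0.01,-0.03,0],"turn":0},
    {"slide":[-0.015,-0.03,0.1],"turn":0},
    {"slide":[-0.015,-0.03,0.2],"turn":0},
    {"slide":[-0.015,-0.03,0.3],"turn":0},
    {"slide":[-0.015,-0.03,0.38],"turn":0},
    {"slide":[-0.015,-0.03,0.4],"turn":0},
    {"slide":[-0.015,-0.03,0.4],"turn":0},
  ],
)

```text
time_s: 10.28
position: [0.5123, 0.3605, 0.1569]
tcp_rot: [-0.001, 0.008, 1.0, -0.001]
wrist_force: [-0.3, 0.5, -1.6]
grip_width: 0.0173
grip_force: 46.0
```

```bash
python3 -c "
from h import *
st();grab('scene');im,W=cloud('scene');st()
ends(W,.3605,.06,.14)
for y in(.2245,.2925):ends(W,y,.06,.12)
"
```

```text
t 10.28 p [0.5123 0.3605 0.1569] yaw_y 89.03 zax [-0.002 -0.001 -1.   ] F [-0.3  0.5 -1.6] w 0.0173 gf 46.0
t 10.33 p [0.5126 0.3609 0.1577] yaw_y 89.03 zax [-0.001 -0.    -1.   ] F [-0.1 -0.1 -1.6] w 0.0177 gf 46.0
0.36 734 x [0.4407 0.5817] y [0.3505 0.353  0.3697] front end y [0.3505 0.3602 0.3701]
0.225 390 x [0.4376 0.5807] y [0.2145 0.2159 0.2322] front end y [0.2145 0.2237 0.2327]
0.292 449 x [0.4397 0.5819] y [0.2825 0.2839 0.3011] front end y [0.283  0.2917 0.3011]
```

Call:
move_arm(
  motion=[
    {"slide":[0,0,0.05],"turn":0},
    {"slide":[0,0,0.1],"turn":0},
    {"slide":[0,0,0.14],"turn":0},
    {"slide":[0,0,0.18],"turn":0},
    {"slide":[0,0,0.22],"turn":0},
    {"slide":[0,0,0.26],"turn":0},
    {"slide":[0,0,0.29],"turn":0},
    {"slide":[0,0,0.31],"turn":0},
    {"slide":[0,0,0.33],"turn":0},
    {"slide":[0,0,0.33],"turn":0},
  ],
)

```text
time_s: 11.17
position: [0.5127, 0.3608, 0.1248]
tcp_rot: [-0.0, 0.009, 1.0, -0.0]
wrist_force: [-0.8, -0.5, -1.9]
grip_width: 0.0174
grip_force: 46.1
```

Call:
move_arm(
  motion=[
    {"slide":[0,0,0.01],"turn":0},
    {"slide":[0,0,0.02],"turn":0},
    {"slide":[0,0,0.03],"turn":0},
    {"slide":[0,0,0.03],"turn":0},
  ],
)

```text
time_s: 11.5
position: [0.5128, 0.3609, 0.1221]
tcp_rot: [-0.0, 0.009, 1.0, -0.0]
wrist_force: [0.2, -0.7, -1.3]
grip_width: 0.0172
grip_force: 46.1
```

Call:
move_arm(
  motion=[
    {"slide":[0,0,0.01],"turn":0},
    {"slide":[0,0,0.015],"turn":0},
    {"slide":[0,0,0.015],"turn":0},
    {"slide":[0,0,0.015],"turn":0},
  ],
)

```text
time_s: 11.83
position: [0.5129, 0.361, 0.1207]
tcp_rot: [-0.0, 0.009, 1.0, -0.0]
wrist_force: [-0.1, 0.7, -2.4]
grip_width: 0.0173
grip_force: 46.1
```

```bash
python3 -c "
from h import *
st();grab('scene');im,W=cloud('scene');st()
ends(W,.3605,.06,.12)
P=W.reshape(-1,3)
for y in(.157,.2245,.2925,.36):
    ends(W,y,.06,.11)
    Q=P[(abs(P[:,1]-y)<.012)&(P[:,2]<.17)]
    for x in(.455,.565): R=Q[abs(Q[:,0]-x)<.006]; print('   top z',x,np.percentile(R[:,2],[90,97]).round(4))
"
```

```text
t 11.83 p [0.5129 0.361  0.1207] yaw_y 89.01 zax [-0. -0. -1.] F [-0.1  0.7 -2.4] w 0.0173 gf 46.1
t 11.88 p [0.5129 0.361  0.1208] yaw_y 89.02 zax [-0. -0. -1.] F [ 0.4  0.4 -1.4] w 0.0172 gf 46.1
0.36 389 x [0.4417 0.5826] y [0.3495 0.3531 0.3694] front end y [0.3511 0.3606 0.3706]
0.157 261 x [0.4379 0.5796] y [0.1474 0.1489 0.1649] front end y [0.1475 0.1573 0.1656]
   top z 0.455 [0.131  0.1317]
   top z 0.565 [0.129  0.1315]
0.225 319 x [0.44   0.5812] y [0.2146 0.216  0.2322] front end y [0.2149 0.2239 0.233 ]
   top z 0.455 [0.1275 0.1296]
   top z 0.565 [0.1293 0.131 ]
0.292 362 x [0.4401 0.5822] y [0.2826 0.2839 0.3009] front end y [0.2833 0.2927 0.3016]
   top z 0.455 [0.1255 0.1291]
   top z 0.565 [0.1301 0.132 ]
0.36 326 x [0.4416 0.5827] y [0.3506 0.3534 0.3692] front end y [0.351  0.3607 0.37  ]
   top z 0.455 [0.0869 0.1282]
   top z 0.565 [0.1304 0.1336]
```

Call:
move_arm(
  motion=[
    {"slide":[0,0,0.005],"turn":0},
    {"slide":[0,0,0.01],"turn":0},
    {"slide":[0,0,0.01],"turn":0},
  ],
)

```text
time_s: 12.13
position: [0.5129, 0.3612, 0.1205]
tcp_rot: [0.0, 0.009, 1.0, -0.0]
wrist_force: [-1.8, -0.9, 3.8]
grip_width: 0.0173
grip_force: 46.7
```

Call:
move_arm(
  motion=[
    {"slide":[0,0,0.005],"turn":0},
    {"slide":[0,0,0.01],"turn":0},
    {"slide":[0,0,0.01],"turn":0},
  ],
)

```text
time_s: 12.38
position: [0.5129, 0.3613, 0.1205]
tcp_rot: [0.001, 0.008, 1.0, -0.0]
wrist_force: [-3.2, -0.7, 8.9]
grip_width: 0.0176
grip_force: 47.7
```

Call:
move_arm(
  motion=[
    {"slide":[0,0,0.005],"turn":0},
    {"slide":[0,0,0.01],"turn":0},
    {"slide":[0,0,0.01],"turn":0},
    {"slide":[0,0,0.01],"turn":0},
  ],
  newtons=20,
)

```text
time_s: 12.72
position: [0.513, 0.3615, 0.1204]
tcp_rot: [0.001, 0.008, 1.0, -0.0]
wrist_force: [-3.9, -2.7, 14.3]
grip_width: 0.017
grip_force: 48.4
```

```bash
python3 -c "
from h import *
st();grab('scene');im,W=cloud('scene')
P=W.reshape(-1,3)
for y in(.2245,.2925,.36):
    ends(W,y,.06,.11)
    Q=P[(abs(P[:,1]-y)<.012)&(P[:,2]<.17)]
    print('   top z',[np.percentile(Q[abs(Q[:,0]-x)<.006][:,2],97).round(4) for x in(.455,.48,.545,.565)])
"
```

```text
t 12.72 p [0.513  0.3615 0.1204] yaw_y 89.03 zax [ 0.001 -0.    -1.   ] F [-3.9 -2.7 14.3] w 0.017 gf 48.4
0.225 323 x [0.4383 0.5808] y [0.2147 0.216  0.232 ] front end y [0.2148 0.2236 0.2328]
   top z [np.float64(0.131), np.float64(0.1418), np.float64(0.1393), np.float64(0.1326)]
0.292 368 x [0.44   0.5809] y [0.2824 0.2839 0.3007] front end y [0.2826 0.2922 0.3013]
   top z [np.float64(0.1311), np.float64(0.1408), np.float64(0.1394), np.float64(0.1303)]
0.36 328 x [0.4425 0.5824] y [0.351  0.3536 0.3699] front end y [0.3511 0.3606 0.37  ]
   top z [np.float64(0.1265), np.float64(0.1333), np.float64(0.1402), np.float64(0.132)]
```

Call:
move_arm(
  motion=[
    {"slide":[0,0,-0.01],"turn":0},
    {"slide":[0,0,-0.015],"turn":0},
  ],
)

```text
time_s: 12.93
position: [0.5129, 0.3612, 0.1205]
tcp_rot: [0.0, 0.009, 1.0, -0.0]
wrist_force: [-1.1, -0.9, 3.9]
grip_width: 0.0176
grip_force: 46.9
```

Call:
move_arm(
  motion=[
    {"slide":[0,0,0],"turn":0},
    {"slide":[0,0,0],"turn":0},
    {"slide":[0,0,0],"turn":0},
    {"slide":[0,0,0],"turn":0},
  ],
  gripper=0.4,
)

```text
time_s: 13.27
position: [0.5128, 0.3608, 0.1189]
tcp_rot: [-0.0, 0.009, 1.0, -0.0]
wrist_force: [0.3, 0.5, -0.5]
grip_width: 0.0344
grip_force: 0.0
```

Call:
move_arm(
  motion=[
    {"slide":[0,0,-0.05],"turn":0},
    {"slide":[0,0,-0.15],"turn":0},
    {"slide":[0,0,-0.3],"turn":0},
    {"slide":[0,0,-0.5],"turn":0},
    {"slide":[0,0,-0.75],"turn":0},
    {"slide":[0,0,-1],"turn":0},
    {"slide":[0,0,-1],"turn":0},
  ],
)

```text
time_s: 13.85
position: [0.5147, 0.3636, 0.2266]
tcp_rot: [0.004, 0.008, 1.0, 0.003]
wrist_force: [0.5, 1.4, 0.1]
grip_width: 0.0344
grip_force: 0.0
```

```bash
python3 -c "
from h import *
st();a,_=grab('scene');b,_=grab('top');im,W=cloud('scene')
P=W.reshape(-1,3)
for y in(.157,.2245,.2925,.36):
    ends(W,y,.06,.11)
    ends(W,y,.11,.15)
    Q=P[(abs(P[:,1]-y)<.012)&(P[:,2]<.17)]
    print('   top z',[float(np.percentile(Q[abs(Q[:,0]-x)<.006][:,2],97).round(4)) for x in(.455,.48,.51,.545,.565)])
c=np.hstack([cv2.resize(a[120:280,120:520],(800,320))])
d=cv2.resize(a[170:270,345:485],(378,270),interpolation=cv2.INTER_CUBIC); e=cv2.resize(b[130:290,70:310],(405,270))
c=np.vstack([c,np.hstack([d,e,np.zeros((270,17,3),np.uint8)])])
cv2.imwrite('pics/f1.png',c[...,::-1])"
```

```text
t 13.85 p [0.5147 0.3636 0.2266] yaw_y 89.03 zax [ 0.008  0.006 -1.   ] F [0.5 1.4 0.1] w 0.0344 gf 0.0
0.157 256 x [0.4377 0.579 ] y [0.1474 0.149  0.1648] front end y [0.1479 0.1572 0.1651]
0.157 431 x [0.4386 0.5783] y [0.1477 0.1499 0.1665] front end y [0.1476 0.1566 0.1655]
   top z [0.1322, 0.142, 0.1437, 0.1387, 0.1294]
0.225 322 x [0.4386 0.5807] y [0.2145 0.2159 0.2322] front end y [0.2148 0.2243 0.2327]
0.225 474 x [0.4378 0.5796] y [0.2151 0.217  0.2347] front end y [0.2155 0.2235 0.2325]
   top z [0.1316, 0.1422, 0.1448, 0.1399, 0.1305]
0.292 355 x [0.4392 0.5824] y [0.2826 0.2839 0.3008] front end y [0.2832 0.2922 0.3012]
0.292 498 x [0.4416 0.5816] y [0.2831 0.2849 0.3033] front end y [0.2831 0.2907 0.3005]
   top z [0.1306, 0.1412, 0.1443, 0.1393, 0.1328]
0.36 401 x [0.4405 0.5831] y [0.3514 0.3539 0.3712] front end y [0.3517 0.3609 0.3703]
0.36 510 x [0.4426 0.5817] y [0.3512 0.3539 0.3716] front end y [0.3513 0.3611 0.3714]
   top z [0.1283, 0.1412, 0.1449, 0.1402, 0.1337]
```

View pics/f1.png

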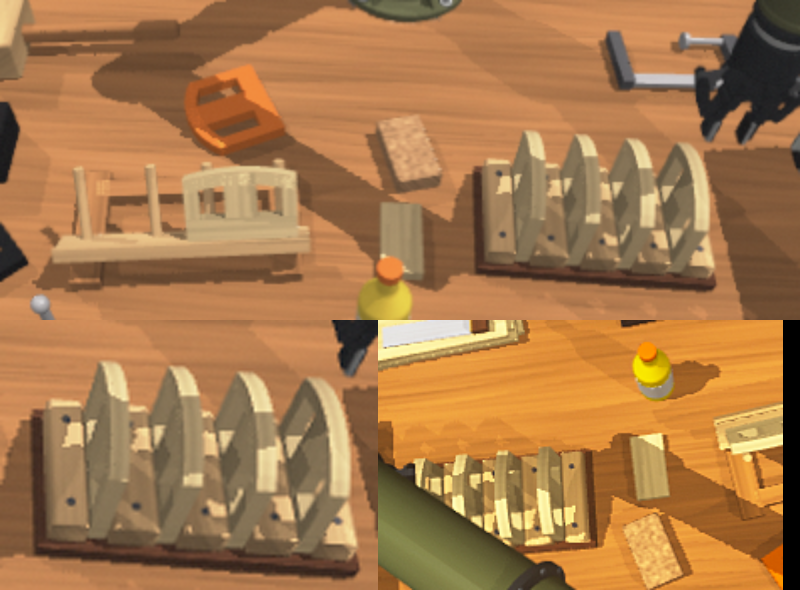

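The rib stands in the fourth slot at (690,205). It is upright, its crown height matches its neighbours (0.145 m) and its ends line up within about 1 mm. The low rib and the loose items have not moved.

```bash
python3 -c "
from bench import manip
print(manip.hand_in())"
```

```text
the job is handed in; nothing more can be done
None
```

The tall rib was lowered into the form's empty slot at the +y end. It stands upright, crown up and foot fully down, with its ends within about 1 mm of its neighbours'. The low rib and the rest of the bench look untouched, and I handed the job in after about 14 s.

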